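Twist the lid off a storage jar braced in a jar holder

ROBOT

A 6-joint arm with a two-finger parallel gripper is mounted at the origin on a cart in front of the work surface, level with it; the furniture and walls round the work are solid. World frame = base frame: x ahead of the robot, y to its left, z up, the work surface at z = 0. Lengths are in m, angles in rad, forces in N, time in s.
With the tool pointing down it reaches from about 0.275 to 0.75 m from the base axis. Payload 10.2 kg.
Tool frame: the origin (TCP) lies on the centre line of the jaws, within the pads' length; the fingertips stand 19 mm ahead of it and the grasp point (between the pads) is the TCP (r.tip_extent is the distance from the TCP to the fingertips, in m); y points along the fingers, z is the direction in which the jaws open and shut, and the axes are right-handed (so a half turn about y gives the same grasp; the last joint's range is limited). The gripper opens to 88 mm and grips with 3 to 60 N. Pads are 18 mm wide; open, the fingers measure 123 mm over their backs; the gripper's body (75 mm by 187 mm) begins 45 mm behind the grasp point.
Start: joints at [1.061, 0.313, 1.498, -0, 1.331, -0.223], TCP at [0.149, 0.504, 0.258] pointing down, gripper open.
Joint ranges: [-2.94, 2.94], [-0.97, 2.17], [0.19, 2.56], [-1.23, 4.37], [0.02, 3.11], [-2.88, 2.88]. Speed limits (rad/s): [2.39, 2.39, 3.01, 3.14, 3.14, 3.14].

INTERFACE

Orientations are given as a unit quaternion [w, x, y, z].
In Python, from cell import r, imaging, hand_in gives the robot as it stands. The module is installed in compiled form; this text tells all that it offers.
- The arm moves only by the tool step_arm, never from a script. Its argument "series" is a list of rows, each an object with "slide": the shift along the world's x, y, z in mm, a list of three; "turn": the turn, a rotation vector about the world's x, y, z in degrees, a list of three; "gripper": the opening, from 0 (shut) to 1 (fully open). A call has 1 to 5 rows; each row is the pose to reach, as a shift and turn from the pose commanded when the call began; what a row does not reach only later rows make up. A row lasts 1/10 s, in which the tool goes at most 50 mm and 8.59 degrees, less where a joint would pass 70% of its speed; a pose out of reach is approached as far as the arm can. A call with a gripper value outside its range is refused whole. The fingers move at their own pace and stop on an object; "squeeze" is the grip in N (left out, the last holds). Time passes only in rows, so rows that repeat a pose let the fingers close. It gives the time, the measured TCP pose, the force and the opening at its end, in the units of the state.
- r.sense(): the state, without advancing time (a new reading comes with each control period).
- imaging.get_image(name): name is "scene" or "top"; returns the picture (400x640x3 uint8, red, green, blue); there is no depth.
- imaging.camera_info(name): a dict with "fx", "fy", "cx", "cy" (pixels), "k1" (the pictures are not rectified: a ray, as slopes to the right and down, at radius r is drawn at 1 + k1 r^2 times it, then the intrinsics apply), "rvec" (rotation vector, rad) and "tvec" (3), from world to camera coordinates, as OpenCV has them. Camera axes: x right, y down, z forward; pixel columns grow to the right and rows downward; lengths in m; the calibration is good to about 2 mm. A picture is of the moment at which its call begins. camera_info takes no time and is no camera call.
- hand_in(): hands the job in, once; it reports no verdict.
The state is a dict: "clock": time; "joints": joint angles; "joint_vel": joint speeds; "tau": joint torques, N m; "position": TCP position; "orientation": TCP orientation; "wrist_force": force on the tool from outside, world axes, zero at the start; "wrist_torque": the same for the moment, N m; "finger_gap": opening from 0.0 (shut) to 1.0 (fully open).
Only numpy, scipy, OpenCV 4.12 (cv2) and the standard library are available. Lean on these libraries where they do the work, as an engineer would, in place of code of your own. Each camera call takes 0.05 s, during which the arm holds its last target. There are 200 camera calls.

TASK

Stand the square storage jar fully down in the square well of the jar holder, upright and with its lid still on, so that it cannot turn. Then twist the lid anticlockwise (seen from above) only until its lugs come free of the thread (about a quarter turn, not on into the next thread), and lift it straight up off the jar. Finish still gripping the lid, keeping it level over the jar's mouth with a gap of about 2 cm, the jar still fully down in the holder; do not tip the jar over, and leave the cup, shaker, tin and beaker where they are.

Things in the scene. Friction and masses are not known exactly. Their poses are not given: they have to be found in the camera images.
- jar: White square storage jar, upright, body 60 x 60 mm and 82 mm high, corners rounded to 8 mm; loose, 0.28 to 0.56 kg. Above the shoulder (82 mm) a round neck of radius 20.5 mm. Origin: centre of the underside; z up, x and y square to its sides (a quarter turn makes no difference). Lid and jar can be lifted together by the lid.
- mouth (a point): Centre of the jar's mouth, 101 mm above the jar's underside. A springy rubber seal lies on it; the seal's top is 2 mm above this point with the lid tight, 4.5 mm with the lid off. It pushes the tight lid up with about 14 N. Axes as the jar's.
- lid: Round steel screw lid on the jar, 58 mm across, 19 mm high, 60 g. Origin: centre of the open lower edge; z up through its top. Tight, its lower edge is 87 mm and its top 106 mm above the jar's underside. Turning it takes 0.2 to 0.4 Nm until it comes free; it stays where it is left and does not turn clockwise.
- lid_top (a point): Centre of the lid's top face. Turned anticlockwise from above, relative to the jar, the lid rises 1.7 mm a radian; its three inner lugs come free of the three-start thread at about 60 degrees (1.05 rad): it pops up 1 mm and turns easily. From there to 94 degrees (1.64 rad) it lifts straight off; beyond that the lugs meet the next thread.
- lid_edge (a point): Point on the lid's round outer edge, in its own +x direction (29 mm from its axis, 10 mm above its lower edge); no visible mark. With the lid tight it lies in the jar's +x direction, so it tells how far the lid has been turned on the jar.
- holder: Grey jar holder, a fixed block 100 x 100 mm, 45 mm high, with a square well in the middle of its top: 63.5 mm wide, 37 mm deep, chamfered 5 mm round the mouth. The jar placed in it can turn about 0.1 rad either way before the walls hold it. Origin: centre of the underside on the worktop; x and y square to the sides of the block and of the well.
- well_floor (a point): Centre of the well's floor, 8 mm above the worktop; the jar's underside rests here when fully down. Axes as the holder's.
- espresso_cup: Bystander: small white cup with dots and a handle, 63 x 92 mm, 55 mm high. Origin: centre of the underside.
- salt_shaker: Bystander: salt shaker, 44 mm across, 90 mm high. Origin: centre of the underside.
- small_tin: Bystander: small food tin, 57 mm across, 72 mm high. Origin: centre of the underside.
- striped_beaker: Bystander: tan beaker with dark bands, 65 mm across, 84 mm high. Origin: centre of the underside.

How it is judged:
On the way, in this order (a step that is already met when the one before it is completed fails the run):
1. the jar stands fully down in the holder's well, upright, its lid still screwed on (horizontal distance between jar and well_floor below 0.006 m and z of jar in the frame of well_floor below 0.004 m and angle between jar's own z axis and vertical below 0.08 rad and z of lid in the frame of jar below 0.0895 m), for 0.2 s.
2. the lid has come off the thread and is above the jar's mouth, the jar still down in the well (z of lid in the frame of jar above 0.107 m and horizontal distance between lid and jar below 0.02 m and z of jar in the frame of well_floor below 0.006 m), for 0.1 s.
At the end, for the whole second after the job is handed in: The fingers hold the lid still and level (within 0.2 rad), its lower edge 5 to 40 mm above the jar's seal and its centre within 15 mm of the jar's axis, touching the jar nowhere; the jar stands upright, at rest and fully down (within 4 mm) in the well; no bystander has moved by 25 mm or more (z of lid in the frame of jar between 0.1105 and 0.1455 m and horizontal distance between lid and jar below 0.015 m and angle between lid's own z axis and vertical below 0.2 rad and linear speed of each of lid, jar below 0.02 m/s and contact force between the fingers and lid above 1 N and contact force between lid and jar below 0.05 N and horizontal distance between jar and well_floor below 0.006 m and z of jar in the frame of well_floor below 0.004 m and angle between jar's own z axis and vertical below 0.08 rad and distance of each of espresso_cup, salt_shaker, small_tin, striped_beaker from where it was at the start of the episode below 0.025 m); the arm keeps its last pose, push and grip.
It fails at once if the jar is tipped over (angle between jar's own z axis and vertical above 0.6 rad).
It fails at once if a bystander is pushed away (25 mm or more) (distance of any of espresso_cup, salt_shaker, small_tin, striped_beaker from where it was at the start of the episode above 0.025 m).
It fails at once if the lid is turned on far past the release (more than about 120 degrees from tight, into the next thread) (x of lid_edge in the frame of jar below -0.015 m).
It also fails if it takes over 58 s, if anything falls off the work surface, if the arm or the gripper's body presses on something with over 40 N, if the wrist force passes 120 N, or if a joint passes its speed limit or range.

## Working session

There is one attempt and no reset: what is moved stays moved. The work goes in short steps, Python scripts to look and compute and a tool call to move; the robot and the scene stay as the last step left them, time stands still between calls to the robot, and variables do not carry over. Pictures are saved under pics/ and viewed, about 8 in all and at most 12, crops included, and the job is handed in when it is done.

Besides the shell and the picture viewer there is one more tool, called after ">>>" as a command line: name --argument value ..., lists and objects as JSON in quotes. step_arm: Moves the arm, as the interface text tells. Its arguments: {"type":"object","properties":{"series":{"type":"array"},"squeeze":{"type":"number"}},"required":["series"]}

```bash
mkdir -p pics; cat > h.py <<'E'
import numpy as np, cv2
from cell import r, imaging, hand_in
def cam(n):
    c=imaging.camera_info(n); R=cv2.Rodrigues(np.array(c["rvec"],float))[0]; t=np.array(c["tvec"],float).ravel()
    return c,R,t
def ray(n,uv):
    c,R,t=cam(n); u,v=uv; x=(u-c["cx"])/c["fx"]; y=(v-c["cy"])/c["fy"]; a,b=x,y
    for _ in range(20):
        s=1+c["k1"]*(a*a+b*b); a,b=x/s,y/s
    return -R.T@t, R.T@np.array([a,b,1.])
def onz(n,uv,z):
    o,d=ray(n,uv); return o+d*(z-o[2])/d[2]
def proj(n,P):
    c,R,t=cam(n); p=R@np.asarray(P,float)+t; a,b=p[:2]/p[2]; s=1+c["k1"]*(a*a+b*b)
    return np.array([c["fx"]*a*s+c["cx"],c["fy"]*b*s+c["cy"]])
def shot(n,f):
    i=imaging.get_image(n); cv2.imwrite("pics/"+f,i[:,:,::-1]); return i
E
python3 - <<'E'
from h import *
for n in("scene","top"):
    shot(n,n+"0.png"); c,R,t=cam(n); print(n,c,-R.T@t)
print(r.sense())
E
```

```text
scene {'fx': 392.3178922280954, 'fy': 392.3178922280954, 'cx': 320.2720124518467, 'cy': 200.0361494321806, 'k1': -0.07560363273812364, 'rvec': array([ 2.22651681, -1.16515594,  0.43353307]), 'tvec': array([-0.3730702 ,  0.3828568 ,  0.81299888])} [ 0.02603679 -0.41645239  0.87898656]
top {'fx': 415.9933722212261, 'fy': 415.9933722212261, 'cx': 313.2931739844153, 'cy': 195.52644595845248, 'k1': -0.09383639596969603, 'rvec': array([ 2.18341616, -2.17170416,  0.08155252]), 'tvec': array([-0.0625096 ,  0.52961662,  1.12321858])} [ 0.437887   -0.06640566  1.16183753]
{'clock': 0.1, 'joints': array([ 1.06058758e+00,  3.13410573e-01,  1.49834117e+00,  1.70539243e-05,
        1.33101130e+00, -2.23408310e-01]), 'joint_vel': array([-0.00061845, -0.00152878, -0.00157771, -0.00136707,  0.00057901,
        0.00219336]), 'tau': array([ 3.56875091e-03, -4.02814686e+01, -2.52646244e+01,  6.96411822e-02,
        3.41690134e-02, -8.95192784e-05]), 'position': array([0.14842968, 0.50337894, 0.25721734]), 'orientation': array([-0.6994644 ,  0.70023274, -0.10120738,  0.10089964]), 'wrist_force': array([ 0.46829798, -0.31045436, -0.29791388]), 'wrist_torque': array([-0.03636778, -0.01816201, -0.01301065]), 'finger_gap': 0.9997022766325436}
```

View pics/scene0.png

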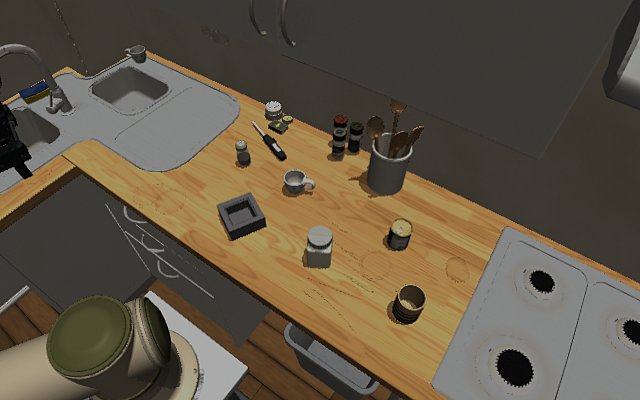

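View pics/top0.png

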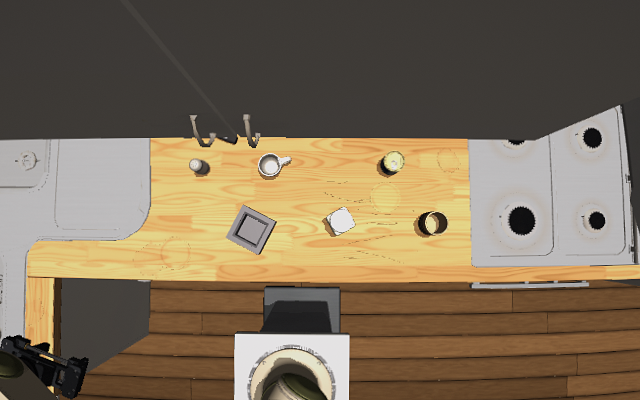

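The scene and top views show the holder at about (252,229) in top and (242,215) in scene. The jar is at (340,221) in top and (319,247) in scene. Bystanders are farther off. I'll zoom in next.

```bash
python3 - <<'E'
import cv2,numpy as np
a=cv2.imread("pics/top0.png");b=cv2.imread("pics/scene0.png")
z=lambda i,x,y,w,h:cv2.resize(i[y:y+h,x:x+w],(390,300),interpolation=cv2.INTER_NEAREST)
o=np.vstack([np.hstack([z(a,305,190,78,60),z(a,213,200,78,60)]),np.hstack([z(b,280,217,78,60),z(b,203,185,78,60)])])
cv2.imwrite("pics/z0.png",o)
for (n,i,uv) in(("t",a,(335,215)),("t",a,(340,221)),("t",a,(348,229)),("t",a,(240,215)),("t",a,(253,228)),("s",b,(320,235)),("s",b,(320,258))):
    print(n,uv,i[uv[1],uv[0]])
E
```

```text
t (335, 215) [229 228 229]
t (340, 221) [229 228 229]
t (348, 229) [226 227 229]
t (240, 215) [156 154 161]
t (253, 228) [157 155 161]
s (320, 235) [136 143 143]
s (320, 258) [56 65 66]
```

View pics/z0.png

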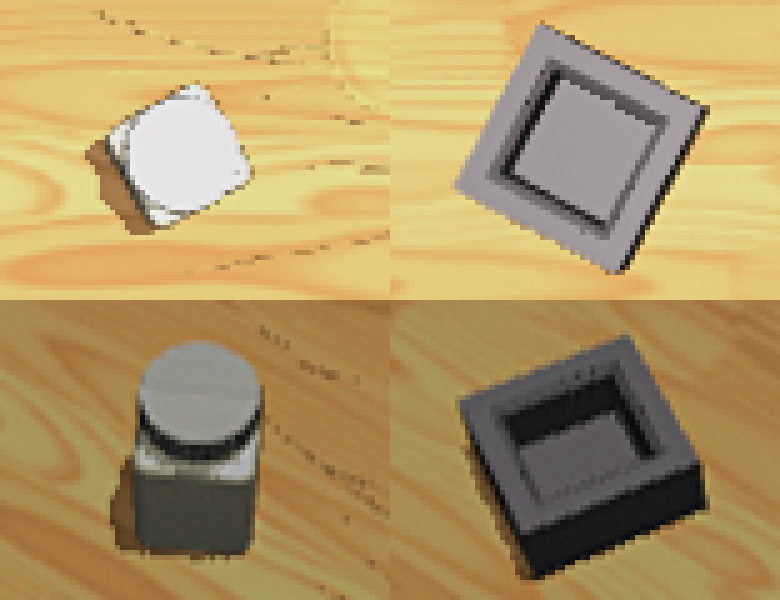

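```bash
cat > m.py <<'E'
from h import *
from scipy.ndimage import gaussian_filter
def big(m): 
    m=m.astype(np.uint8); c,_=cv2.findContours(m,cv2.RETR_EXTERNAL,cv2.CHAIN_APPROX_NONE); return max(c,key=cv2.contourArea)[:,0].astype(float)
def world(n,c,z): return np.array([onz(n,p,z) for p in c])[:,:2]
def rect(w):
    (x,y),(a,b),g=cv2.minAreaRect((w*1000).astype(np.float32)); return np.round([x,y,a,b,g],1)
def mask(i,x,y,w,h,f):
    m=np.zeros(i.shape[:2],bool); m[y:y+h,x:x+w]=f(i[y:y+h,x:x+w].astype(int)); return m
sat=lambda p:p.max(2)-p.min(2)
E
python3 - <<'E'
from m import *
t=cv2.imread("pics/top0.png");s=cv2.imread("pics/scene0.png")
k=np.ones((3,3),np.uint8)
for n,i,b,zz in(("top",t,(213,195,78,70),.045),("scene",s,(205,185,75,60),.045)):
    for lo in ((90,) if n=="top" else (55,)):
        m=mask(i,*b,lambda p:(sat(p)<25)&(p.max(2)>lo)); c=big(m); print("holder",n,rect(world(n,c,zz)),cv2.contourArea(c.astype(np.float32)))
m=mask(t,305,190,78,60,lambda p:(sat(p)<25)&(p.max(2)>150)); c=big(m); print("jar shoulder top",rect(world("top",c,.082)),rect(world("top",c,.106)))
m=mask(s,280,217,78,60,lambda p:(sat(p)<20)&(p.max(2)>120)); m=cv2.morphologyEx(m.astype(np.uint8),cv2.MORPH_OPEN,k)
m[249:]=0
c=big(m); w=world("scene",c,.106); print("lid scene",cv2.minEnclosingCircle((w*1000).astype(np.float32)), w.min(0),w.max(0))
# lid in top: pure flat 229,228,229
m=mask(t,305,190,78,60,lambda p:(abs(p-[229,228,229]).max(2)<=1)); m=cv2.morphologyEx(m.astype(np.uint8),cv2.MORPH_OPEN,k); c=big(m); w=world("top",c,.106); print("lid top",cv2.minEnclosingCircle((w*1000).astype(np.float32)),cv2.contourArea(c.astype(np.float32)))
print(np.array([[t[y,x] for x in range(320,340,3)] for y in (220,)]))
E
```

```text
holder top [436.8 109.2  99.2  99.7  63. ] 1300.0
holder scene [436.3 108.3  99.8  98.9  63.4] 1030.5
jar shoulder top [ 460.7 -131.8   58.4   57.6   28.3] [ 460.2 -130.4   57.1   56.3   28.3]
lid scene ((460.5509338378906, -132.28314208984375), 27.826675415039062) [ 0.43360461 -0.15964194] [ 0.48772597 -0.10530231]
lid top ((460.03179931640625, -132.0431365966797), 25.639785766601562) 267.5
[[[134 210 230]
  [ 76 122 165]
  [ 52  75  92]
  [148 167 172]
  [229 229 230]
  [228 227 229]
  [228 228 229]]]
```

```bash
python3 - <<'E'
from m import *
from scipy.spatial.transform import Rotation as R
s=r.sense(); q=s["orientation"]; M=R.from_quat(np.roll(q,-1)).as_matrix(); print(M.round(3)); print("jaw yaw",np.degrees(np.arctan2(M[1,2],M[0,2])),np.degrees(s["joints"][[0,5]]), r.tip_extent)
t=cv2.imread("pics/top0.png")
for n,p,z in(("cup",(269,165),.055),("shaker",(196,166),.09),("tin",(393,162),.072),("beaker",(432,222),.084)): print(n,onz("top",p,z).round(3))
E
```

```text
[[ 0.959 -0.001  0.283]
 [-0.283 -0.001  0.959]
 [-0.    -1.    -0.001]]
jaw yaw 73.5673215612145 [ 60.76719191 -12.80035329] 0.019
cup [0.609 0.06  0.055]
shaker [0.601 0.248 0.09 ]
tin [ 0.616 -0.271  0.072]
beaker [ 0.457 -0.369  0.084]
```

>>> step_arm --series '[{"slide": [22,-45,0],"turn": [0,0,-8],"gripper": 1},{"slide": [44,-90,0],"turn": [0,0,-16],"gripper": 1},{"slide": [66,-134,0],"turn": [0,0,-24],"gripper": 1},{"slide": [88,-178,0],"turn": [0,0,-32],"gripper": 1},{"slide": [110,-222,0],"turn": [0,0,-40],"gripper": 1}]'

```text
clock: 0.6
position: [0.2587, 0.2798, 0.2576]
orientation: [-0.622, 0.622, -0.336, 0.336]
wrist_force: [1.5, 0.3, 0.3]
finger_gap: 0.999
```

>>> step_arm --series '[{"slide": [22,-45,0],"turn": [0,0,-5.3],"gripper": 1},{"slide": [44,-90,0],"turn": [0,0,-5.3],"gripper": 1},{"slide": [66,-134,0],"turn": [0,0,-5.3],"gripper": 1},{"slide": [88,-178,0],"turn": [0,0,-5.3],"gripper": 1},{"slide": [110,-222,0],"turn": [0,0,-5.3],"gripper": 1}]'

```text
clock: 1.1
position: [0.3688, 0.0575, 0.2578]
orientation: [0.607, -0.607, 0.363, -0.363]
wrist_force: [0.3, 0.3, -0.5]
finger_gap: 1.001
```

>>> step_arm --series '[{"slide": [20,-42,0],"turn": [0,0,0],"gripper": 1},{"slide": [40,-84,-10],"turn": [0,0,0],"gripper": 1},{"slide": [60,-126,-25],"turn": [0,0,0],"gripper": 1},{"slide": [80,-165,-40],"turn": [0,0,0],"gripper": 1},{"slide": [91,-191,-60],"turn": [0,0,0],"gripper": 1}]'

```text
clock: 1.6
position: [0.4604, -0.1341, 0.1971]
orientation: [-0.607, 0.607, -0.363, 0.364]
wrist_force: [-0.1, 0.5, 0.4]
finger_gap: 1.002
```

>>> step_arm --series '[{"slide": [0.5,-1,-35],"turn": [0,0,0],"gripper": 1},{"slide": [0.5,-1,-70],"turn": [0,0,0],"gripper": 1},{"slide": [0.5,-1,-105],"turn": [0,0,0],"gripper": 1},{"slide": [0.5,-1,-131],"turn": [0,0,0],"gripper": 1},{"slide": [0.5,-1,-131],"turn": [0,0,0],"gripper": 1}]'

```text
clock: 2.1
position: [0.4584, -0.1316, 0.064]
orientation: [-0.607, 0.607, -0.365, 0.361]
wrist_force: [-0.4, -0.1, 1.4]
finger_gap: 1.0
```

>>> step_arm --series '[{"slide": [0,0,0],"turn": [0,0,0],"gripper": 0.5},{"slide": [0,0,0],"turn": [0,0,0],"gripper": 0.5},{"slide": [0,0,0],"turn": [0,0,0],"gripper": 0.5},{"slide": [0,0,0],"turn": [0,0,0],"gripper": 0.5},{"slide": [0,0,0],"turn": [0,0,0],"gripper": 0.5}]' --squeeze 30

```text
clock: 2.6
position: [0.4611, -0.1327, 0.068]
orientation: [0.607, -0.607, 0.362, -0.364]
wrist_force: [2.5, 2.9, 7.4]
finger_gap: 0.677
```

>>> step_arm --series '[{"slide": [0,0,8],"turn": [0,0,0],"gripper": 0.5},{"slide": [0,0,25],"turn": [0,0,0],"gripper": 0.5},{"slide": [0,0,50],"turn": [0,0,0],"gripper": 0.5},{"slide": [0,0,75],"turn": [0,0,0],"gripper": 0.5},{"slide": [-2,20,80],"turn": [0,0,3],"gripper": 0.5}]'

```text
clock: 3.1
position: [0.4587, -0.1139, 0.1493]
orientation: [-0.616, 0.616, -0.346, 0.348]
wrist_force: [0.2, 0.5, -5.5]
finger_gap: 0.68
```

>>> step_arm --series '[{"slide": [-4,40,0],"turn": [0,0,7],"gripper": 0.5},{"slide": [-8,80,0],"turn": [0,0,14],"gripper": 0.5},{"slide": [-12,120,0],"turn": [0,0,21],"gripper": 0.5},{"slide": [-16,160,0],"turn": [0,0,27],"gripper": 0.5},{"slide": [-20,200,0],"turn": [0,0,31.9],"gripper": 0.5}]'

```text
clock: 3.6
position: [0.437, 0.089, 0.1468]
orientation: [-0.688, 0.688, -0.163, 0.162]
wrist_force: [0.1, -0.0, -3.9]
finger_gap: 0.677
```

>>> step_arm --series '[{"slide": [-2,20.7,0],"turn": [0,0,0],"gripper": 0.5},{"slide": [-2,20.7,-10],"turn": [0,0,0],"gripper": 0.5},{"slide": [-2,20.7,-20],"turn": [0,0,0],"gripper": 0.5},{"slide": [-2,20.7,-20],"turn": [0,0,0],"gripper": 0.5},{"slide": [-2,20.7,-20],"turn": [0,0,0],"gripper": 0.5}]'

```text
clock: 4.1
position: [0.436, 0.1074, 0.1264]
orientation: [-0.688, 0.688, -0.165, 0.164]
wrist_force: [-0.6, 0.6, -4.4]
finger_gap: 0.676
```

```bash
python3 - <<'E'
from m import *
a=shot("top","t1.png")[:,:,::-1];b=shot("scene","s1.png")[:,:,::-1]; s=r.sense(); print(s["position"],s["orientation"],s["wrist_force"],s["finger_gap"])
z=lambda i,x,y,w,h:cv2.resize(i[y:y+h,x:x+w],(390,300),interpolation=cv2.INTER_NEAREST)
cv2.imwrite("pics/z1.png",np.hstack([z(a,200,190,104,80),z(b,190,155,104,80)]))
E
```

```text
[0.43627464 0.10760864 0.12689169] [-0.6877009   0.68772463 -0.16441223  0.16453245] [-0.54259753 -0.63266592 -4.41644081] 0.6757548834096101
```

View pics/z1.png

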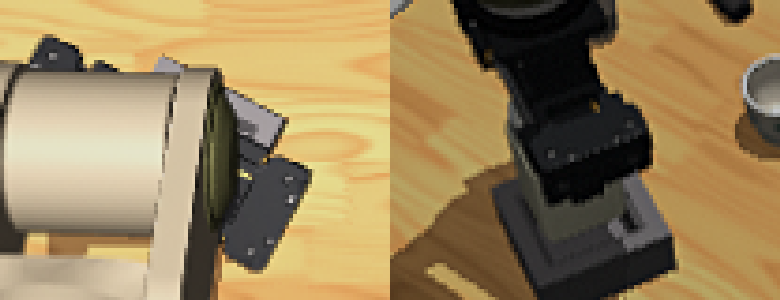

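The jar is gripped square over the well at the right of the crop, so I'll lower it gently.

>>> step_arm --series '[{"slide": [0,0.5,-10],"turn": [0,0,0],"gripper": 0.5},{"slide": [0,0.5,-15],"turn": [0,0,0],"gripper": 0.5},{"slide": [0,0.5,-18],"turn": [0,0,0],"gripper": 0.5},{"slide": [0,0.5,-21],"turn": [0,0,0],"gripper": 0.5},{"slide": [0,0.5,-24],"turn": [0,0,0],"gripper": 0.5}]'

```text
clock: 4.7
position: [0.4406, 0.1087, 0.1075]
orientation: [0.689, -0.687, 0.159, -0.168]
wrist_force: [-0.6, 0.9, 47.5]
finger_gap: 0.68
```

>>> step_arm --series '[{"slide": [0,0,5],"turn": [0,0,0],"gripper": 0.5},{"slide": [0,0,5],"turn": [0,0,0],"gripper": 0.5},{"slide": [0,0,5],"turn": [0,0,0],"gripper": 0.5}]'

```text
clock: 5.0
position: [0.4367, 0.1089, 0.1082]
orientation: [0.688, -0.688, 0.163, -0.165]
wrist_force: [-0.8, 2.1, 9.3]
finger_gap: 0.682
```

```bash
python3 - <<'E'
from m import *
from scipy.spatial.transform import Rotation as R
a=shot("top","t2.png")[:,:,::-1];b=shot("scene","s2.png")[:,:,::-1]
for k in range(2):
    s=r.sense(); q=s["orientation"]; M=R.from_quat(np.roll(q,-1)).as_matrix(); print(s["clock"],s["position"].round(4),np.degrees(np.arctan2(M[1,2],M[0,2])).round(1),M[:,1].round(3),s["wrist_force"].round(1),s["wrist_torque"].round(2),s["finger_gap"]); imaging.get_image("top")
z=lambda i,x,y,w,h:cv2.resize(i[y:y+h,x:x+w],(780,600),interpolation=cv2.INTER_CUBIC)
cv2.imwrite("pics/z2.png",z(b,200,175,78,60))
E
```

```text
5.1 [0.4367 0.1089 0.1082] 63.2 [ 0.002  0.    -1.   ] [-0.3  2.6  8.8] [0.   0.   0.05] 0.6850341239078825
5.15 [0.4367 0.1089 0.1082] 63.2 [ 0.002  0.    -1.   ] [-0.7  2.7  9.8] [-0.01  0.05 -0.  ] 0.6799994959475528
```

View pics/z2.png

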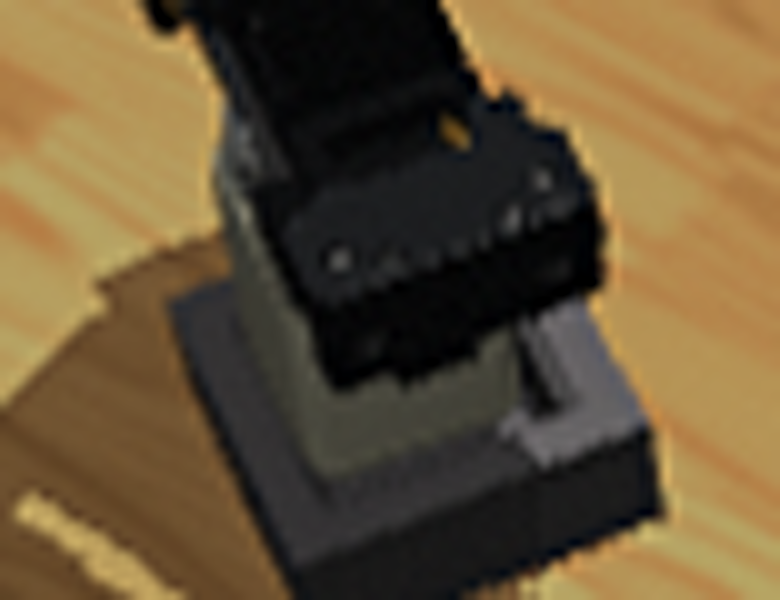

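```bash
python3 - <<'E'
from m import *
c0=np.array([.4366,.1088]); 
def ax(yaw): a=np.radians(yaw); return np.array([[np.cos(a),np.sin(a)],[-np.sin(a),np.cos(a)]])
A=ax(63.2)
f=lambda x,y:(200+x/10,175+y/10)
print("in holder axes (u along 63.2deg jaw, v along 153.2), mm")
for n,p,z in(("jar front L low corner",(325,478),.042),("jar front R low",(517,432),.042),("well slit far R corner",(575,400),.045),("well slit near",(545,415),.045),("holder top corner R",(648,432),.045),("holder top corner F",(292,562),.045),("holder top corner L",(170,305),.045)):
    print(n,(A@(onz("scene",f(*p),z)[:2]-c0)*1000).round(1))
b=cv2.imread("pics/s2.png"); 
# jar mask: greenish grey
for y in range(213,226): print(y,' '.join("%3d"%v for v in b[y,222:262].max(1)))
E
```

```text
in holder axes (u along 63.2deg jaw, v along 153.2), mm
jar front L low corner [-26.2  31. ]
jar front R low [-36.  -19.3]
well slit far R corner [-35.7 -36.4]
well slit near [-36.5 -27.4]
holder top corner R [-54.4 -49.2]
holder top corner F [-49.5  48.4]
holder top corner L [45.4 47.9]
213  51  50  52  47  49  60  60  68  75  76  60  13   7  20  50  58  68  60  28  53  54  76  73  71  69  67  68  66  61  65  23  14  33  76  71  96 102  99  99  99
214  53  52  52  52  50  51  59  64  74  74  76  55  51  58  75  74  73  74  60  71  73  70  69  68  67  67  67  66  63  66  43  23  17  62  71  78  95 101  98  98
215  51  51  52  53  48  49  60  64  73  73  73  74  74  73  72  69  71  68  70  69  68  67  67  66  66  67  65  66  65  67  49  29  10  26  60  77  93 101 100  99
216  47  54  52  52  53  48  52  61  71  73  72  69  70  70  70  70  70  68  68  68  67  68  66  68  67  69  67  62  68  94  83  38  43  54  81  95 102 101 100 100
217  36  51  53  51  51  49  49  60  70  72  72  68  70  70  70  68  69  68  68  69  68  67  67  68  59  58  55  56  94  97  96  82  88  97 106 102 101 102
[... 620 characters left out ...]
  53  51  40  76  40  39  19  19  25  27  25
222 108  59  25  48  53  52  50  52  39  40  58  60  56  55  47  48  46  49  46  47  47  47  52  52  52  52  54  54  46  46  38  27  22  17  23  26  25  27  29  28
223 123  82  23  39  52  53  51  53  48  34  36  47  47  53  46  48  42  49  45  52  53  52  51  53  53  55  46  40  29  31  21  23  27  26  28  27  30  27  27  28
224 116 106  39  22  50  54  53  52  54  42  33  46  49  45  46  49  50  52  52  52  54  53  54  50  47  40  28  20  23  24  23  22  27  28  28  28  28  28  27  29
225 115 119  66  16  37  52  51  52  51  49  41  43  51  46  53  53  51  53  53  53  55  47  41  34  29  22  22  24  24  26  22  24  29  28  29  27  28  28  27  29
```

```bash
python3 - <<'E'
from m import *
b=cv2.imread("pics/s2.png").astype(int)
c0=np.array([.4366,.1088]);a=np.radians(63.2);U=np.array([np.cos(a),np.sin(a)]);V=np.array([-U[1],U[0]])
P=lambda u,v,z: proj("scene",[*(c0+U*u/1000+V*v/1000),z/1000]).round(1)
for z in (41,60,80,123): print(z,"L",P(-28,28,z),P(-22,30,z),P(22,30,z),"R",P(-28,-28,z),P(-30,-22,z),P(-22,-30,z))
print("well rim",[P(*k,45) for k in((-36.7,36.7),(-36.7,-36.7),(36.7,-36.7),(36.7,36.7))])
for y in range(186,213,2): print(y,' '.join("%3d"%v for v in b[y,216:262].max(1)))
E
```

```text
41 L [233.9 223.1] [232.3 221.7] [226.5 210. ] R [253.6 215. ] [251.8 216.4] [253.5 213.2]
60 L [232.7 218.8] [231.2 217.4] [225.3 205.6] R [252.8 210.7] [251.  212.1] [252.6 208.8]
80 L [231.5 214.1] [229.9 212.8] [224.  200.9] R [251.9 206. ] [250.  207.4] [251.7 204.1]
123 L [228.7 203.6] [227.1 202.2] [221.1 190.2] R [249.9 195.4] [247.9 196.8] [249.7 193.5]
well rim [array([231.7, 225.9]), array([257.8, 215.2]), array([247.3, 196.3]), array([222. , 206.2])]
186 181 182 182 182 184 196 117  54  29  38  22  11   8   6   9  11  15  14  17  15  16  14  12   7   8   4   7   6  33  10  14  35  32  27  30  30  84 174 178 194 189 184 182 182 182 180
188 182 181 182 183 186 189  99  78  90  44  39  16  10  18  17  16  14  10   7   5   5   7  10   9  10  13  18  15  62 107  88  27  31  32  33  30  30  29  26  30  75 201 187 183 182 182
190 182 181 182 184 190 145  78  66  83  65  35  42  18  10  15  16  15   8   8  14  15  16  15  16  17  19  24  28  29  33  30  32  32  32  32  33  32  30  32  32  29  87 202 188 183 182
192 182 181 182 184 193 110  85  56  31  49  37  32  36  15  10  15  
[... 1298 characters left out ...]
  77  66  32   6   5   6   8   4   8   7   6   8   8   8   8   5   6   6   7  10   5   6   4   4  23  14  74  84 111 105 106 179 188 183
208 117  70  45  51  51  51  53  44  45  58  60  60  67  79  82  21   8  10   6   7  11  15  14   3   6   5   7   8   6  10   7  11  22  49  58  35  64  75  81 106 101  99  99 100 175 187
210 113 109  48  45  52  52  52  52  48  50  59  61  63  74  79  39   6   6   4   9  16  21   6   7   7   9   5   5   5   2   9  22  74  71  59  44  15  63  72  80 103 100 100 100  99 176
212 108 114  78  30  47  53  52  52  53  48  50  59  59  70  76  81  31   5   3   3   1  20  37  22   0  11  18  49  57  60  73  70  68  69  60  66  12  17  63  72  80 104 100  99  98  99
```

>>> step_arm --series '[{"slide": [0,0,5],"turn": [0,0,0],"gripper": 0.5},{"slide": [3.5,-1.5,5],"turn": [0,0,0],"gripper": 0.5},{"slide": [3.5,-1.5,0],"turn": [0,0,0],"gripper": 0.5},{"slide": [3.5,-1.5,-4],"turn": [0,0,0],"gripper": 0.5},{"slide": [3.5,-1.5,-8],"turn": [0,0,0],"gripper": 0.5}]'

```text
clock: 5.7
position: [0.4436, 0.1076, 0.1041]
orientation: [0.689, -0.687, 0.16, -0.168]
wrist_force: [-1.5, 7.2, 55.6]
finger_gap: 0.698
```

>>> step_arm --series '[{"slide": [0,0,14],"turn": [0,0,0],"gripper": 0.5},{"slide": [0,0,14],"turn": [0,0,0],"gripper": 0.5},{"slide": [0,0,14],"turn": [0,0,0],"gripper": 0.5}]'

```text
clock: 6.0
position: [0.4391, 0.1072, 0.1128]
orientation: [-0.688, 0.688, -0.165, 0.164]
wrist_force: [0.2, -0.6, -5.2]
finger_gap: 0.683
```

```bash
python3 - <<'E'
from m import *
b=shot("scene","s3.png")[:,:,::-1]; s=r.sense(); print(s["position"],s["wrist_force"],s["wrist_torque"],s["finger_gap"])
z=lambda i,x,y,w,h:cv2.resize(i[y:y+h,x:x+w],(780,600),interpolation=cv2.INTER_CUBIC)
cv2.imwrite("pics/z3.png",np.clip(z(b,200,175,78,60).astype(float)*1.7,0,255).astype(np.uint8))
E
```

```text
[0.43893746 0.1071839  0.11259609] [-0.49727051 -0.2997527  -4.86855193] [-0.00549941 -0.02826571 -0.0035868 ] 0.6890847855061765
```

View pics/z3.png

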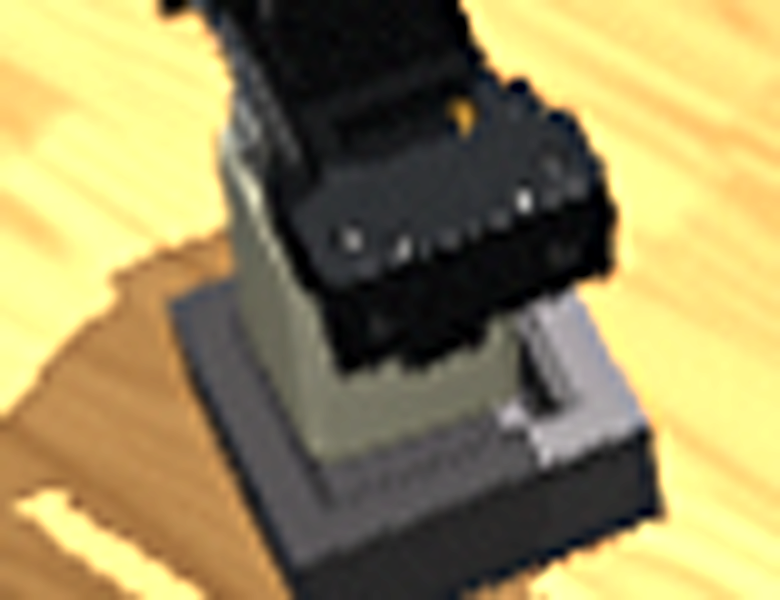

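The jar is still centred in the pads but is catching on the rim. I'll raise it clear to measure its pose in the grip against the wood.

>>> step_arm --series '[{"slide": [0,0,40],"turn": [0,0,0],"gripper": 0.5},{"slide": [20,-40,70],"turn": [0,0,0],"gripper": 0.5},{"slide": [40,-80,70],"turn": [0,0,0],"gripper": 0.5},{"slide": [60,-120,70],"turn": [0,0,0],"gripper": 0.5},{"slide": [60,-120,70],"turn": [0,0,0],"gripper": 0.5}]'

```text
clock: 6.55
position: [0.501, -0.0169, 0.1825]
orientation: [-0.687, 0.688, -0.166, 0.166]
wrist_force: [-0.4, 0.1, -4.9]
finger_gap: 0.685
```

>>> step_arm --series '[{"slide": [0,0,0],"turn": [0,0,0],"gripper": 0.5},{"slide": [0,0,0],"turn": [0,0,0],"gripper": 0.5}]'

```text
clock: 6.75
position: [0.4989, -0.012, 0.1828]
orientation: [0.688, -0.688, 0.165, -0.163]
wrist_force: [-1.1, 0.8, -4.5]
finger_gap: 0.688
```

```bash
python3 - <<'E'
from m import *
from scipy.spatial.transform import Rotation as R
b=shot("scene","s4.png")[:,:,::-1]; a=shot("top","t4.png")[:,:,::-1]; s=r.sense(); print(s["position"],s["orientation"],s["wrist_force"],s["finger_gap"])
p=proj("scene",s["position"]).round().astype(int); q=proj("top",s["position"]).round().astype(int); print(p,q)
z=lambda i,x,y,w,h:cv2.resize(i[y:y+h,x:x+w],(400,400),interpolation=cv2.INTER_CUBIC)
x,y=p-[32,25]; X,Y=q-32; print("crop origin",x,y,X,Y)
cv2.imwrite("pics/z4.png",np.hstack([np.clip(z(b,x,y,64,64).astype(float)*1.5,0,255).astype(np.uint8),z(a,X,Y,64,64)]))
E
```

```text
[ 0.49908216 -0.01180292  0.18335533] [ 0.68795359 -0.68788006  0.16393446 -0.16329842] [-0.1447295   0.9025071  -5.11026571] 0.6889000616025454
[287 181] [293 203]
crop origin 255 156 261 171
```

View pics/z4.png

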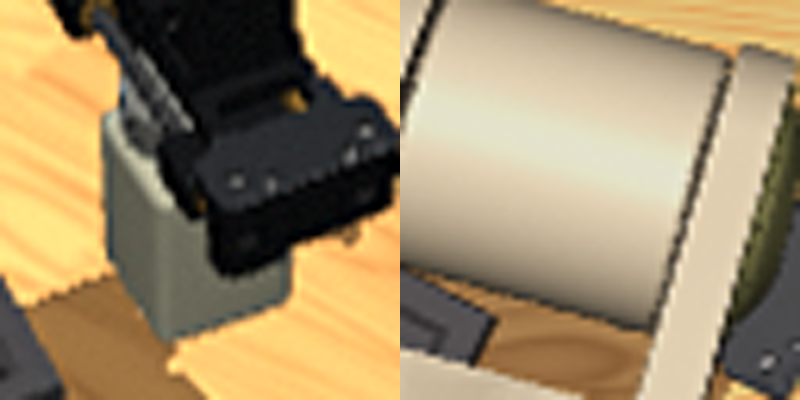

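```bash
python3 - <<'E'
from m import *
from scipy.optimize import least_squares
b=cv2.imread("pics/s4.png").astype(int); sb=sat(b)
m=mask(b,255,156,64,64,lambda p:(sat(p)<45)&(p.max(2)>35)) 
for y in range(176,214,2): print(y,' '.join("%3d"%v for v in sat(b[y:y+1,264:308])[0]))
c0=np.array([.499,-.0118]);a=np.radians(63.3);U=np.array([np.cos(a),np.sin(a)]);V=np.array([-U[1],U[0]])
P=lambda u,v,z: proj("scene",[*(c0+U*u/1000+V*v/1000),z/1000]).round(1)
for z in(115,125,135,185):print(z,"FL",P(-27.6,27.6,z),"BLsil",P(22,30,z),"FR",P(-27.6,-27.6,z),P(-22,-30,z),"BL",P(27.6,27.6,z))
E
```

```text
176 102 102 101 100 102 108 107  22  14  19   9   0   1   3   2   5   2   1   1   1   2   4   2   1   3   1   2   3   3   1   2   4   3   3   3   4   3   4   3   3   3   4   4   3
178 107 105 104 102 102 103 104  20   8  17  20   9   0   2   3   3   1   2   3   2   2   3   1   1   1   4   3   3   3   3   4   3   4   3   5   4   2   4   4   3   4   3   3   3
180 106 106 104 106 107 107 107  20   5  10  15  20  17   7   3   0   0   1   1   2   2   2   1   2   3   4   3   3   3   3   4   4   2   3   4   3   2   3   3   3   2   2   4   3
182  97  97  99 105 108 110 109  52   6   9  11  14  18  22  22  18   5   0   2   2   3   1   3   4   3   3   3   3   3   4   4   4   2   3   4   2   3   3   4   3   4   3   2   5
184 109 107 105 102  98 100 104  49   4  10  10   9  12  17  19  21  15   1   0   0   1   2   2   1   3   3   3   0   2   1   3   4   3   1   1   2   4   4   3   3   3   2   0   1
186 103 107 108 108 109 109 107  49   4   9  10  11   9  11  16  19  20  16   4   0   1   2   6   2   3   4   4   4   3   3   3   3   2   2   0   3   3   1   3   2   0   1   1   2
188 107 103 101 101 
[... 1975 characters left out ...]
  63  63  63  63  64  63  62  62  61  60  61  62  61  41  22  28  57  76  93  96 115 108 105 108 106 109 106 105 104 103 102 102 102 103 102 101 102 103 105 105 105
212  64  63  61  63  64  62  62  63  63  63  64  63  62  63  62  61  60  59  61  94 109 106 103 104 105 106 106 104 101 104 105 106 108 108 107 104 105 103 103 101 101 101 100 102
115 FL [283.4 211.4] BLsil [274.  197.9] FR [303.4 203.1] [303.2 201.2] BL [273.9 196.1]
125 FL [283.1 208.9] BLsil [273.7 195.4] FR [303.3 200.6] [303.2 198.7] BL [273.6 193.5]
135 FL [282.9 206.4] BLsil [273.4 192.8] FR [303.3 198. ] [303.1 196.1] BL [273.3 190.9]
185 FL [281.6 193. ] BLsil [271.8 179.3] FR [302.9 184.5] [302.7 182.6] BL [271.7 177.4]
```

The left half of the picture shows the jar about 6 mm off-centre in the pads, tilted a few degrees and pushed up near the palm. I'll set it back on the worktop and regrasp it with a firmer grip.

>>> step_arm --series '[{"slide": [-10,-25,-30],"turn": [-1.6,-3.1,0],"gripper": 0.5},{"slide": [-20,-48,-70],"turn": [-1.6,-3.1,0],"gripper": 0.5},{"slide": [-20,-48,-105],"turn": [-1.6,-3.1,0],"gripper": 0.5},{"slide": [-20,-48,-116],"turn": [-1.6,-3.1,0],"gripper": 0.5},{"slide": [-20,-48,-117],"turn": [-1.6,-3.1,0],"gripper": 0.5}]'

```text
clock: 7.35
position: [0.4792, -0.06, 0.0662]
orientation: [-0.683, 0.693, -0.143, 0.184]
wrist_force: [-0.0, 0.4, -3.9]
finger_gap: 0.691
```

>>> step_arm --series '[{"slide": [0,0,-2],"turn": [0,0,0],"gripper": 0.5},{"slide": [0,0,-4],"turn": [0,0,0],"gripper": 0.5},{"slide": [0,0,-4],"turn": [0,0,0],"gripper": 0.5}]'

```text
clock: 7.65
position: [0.4803, -0.0606, 0.0638]
orientation: [-0.682, 0.693, -0.142, 0.186]
wrist_force: [0.2, 1.4, -1.8]
finger_gap: 0.682
```

>>> step_arm --series '[{"slide": [0,0,0],"turn": [0,0,0],"gripper": 1},{"slide": [0,0,0],"turn": [0,0,0],"gripper": 1},{"slide": [0,0,0],"turn": [0,0,0],"gripper": 1},{"slide": [0,0,40],"turn": [1.6,3.1,0],"gripper": 1},{"slide": [0,0,85],"turn": [1.6,3.1,0],"gripper": 1}]'

```text
clock: 8.15
position: [0.4793, -0.0609, 0.1483]
orientation: [0.688, -0.688, 0.165, -0.163]
wrist_force: [1.1, -0.4, 1.1]
finger_gap: 0.999
```

>>> step_arm --series '[{"slide": [-5,45,15],"turn": [0,0,0],"gripper": 1},{"slide": [-10,90,30],"turn": [0,0,0],"gripper": 1},{"slide": [-20,135,30],"turn": [0,0,0],"gripper": 1},{"slide": [-30,180,30],"turn": [0,0,0],"gripper": 1},{"slide": [-40,225,30],"turn": [0,0,0],"gripper": 1}]'

```text
clock: 8.65
position: [0.439, 0.1659, 0.1782]
orientation: [0.688, -0.688, 0.164, -0.164]
wrist_force: [1.1, -0.3, 0.7]
finger_gap: 0.996
```

```bash
cat > jar.py <<'E'
from m import *
k=np.ones((3,3),np.uint8)
def jar(tag,c):
    t=shot("top","t%s.png"%tag)[:,:,::-1];s=shot("scene","s%s.png"%tag)[:,:,::-1]
    x,y=(proj("top",[*c,.09])-[36,30]).astype(int); m=mask(t,x,y,72,60,lambda p:(sat(p)<25)&(p.max(2)>150)); print("top shoulder",rect(world("top",big(m),.082)))
    x,y=(proj("scene",[*c,.106])-[25,20]).astype(int); m=mask(s,x,y,50,40,lambda p:(sat(p)<20)&(p.max(2)>120)); m=cv2.morphologyEx(m.astype(np.uint8),cv2.MORPH_OPEN,k); m[y+32:]=0
    w=world("scene",big(m),.106); print("lid scene",cv2.minEnclosingCircle((w*1000).astype(np.float32)))
E
python3 - <<'E'
from jar import *
jar("5",(.477,-.058)); print(r.sense()["position"])
a=cv2.imread("pics/t5.png");b=cv2.imread("pics/s5.png")
z=lambda i,x,y,w,h:cv2.resize(i[y:y+h,x:x+w],(390,300),interpolation=cv2.INTER_NEAREST)
cv2.imwrite("pics/z5.png",np.hstack([z(a,275,185,78,60),z(b,260,200,78,60)]))
E
```

```text
top shoulder [473.6 -62.4  56.9  56.9  63.8]
lid scene ((474.3732604980469, -63.10282897949219), 27.982784271240234)
[0.43806557 0.16817133 0.17800034]
```

View pics/z5.png

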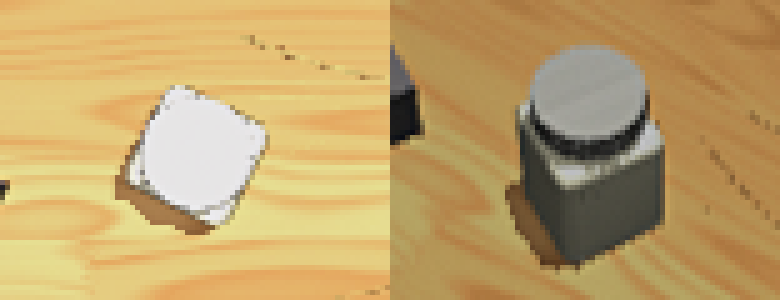

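The jar is upright at about (474,-63) mm with yaw 63.8°, but the TCP was at (480,-60.5) when it let go. That could be a camera-to-arm bias, so I'll squeeze the jar from both directions to centre it on the TCP, then look again.

>>> step_arm --series '[{"slide": [6,-45,0],"turn": [0,0,0.6],"gripper": 1},{"slide": [13,-92,0],"turn": [0,0,0.6],"gripper": 1},{"slide": [20,-138,0],"turn": [0,0,0.6],"gripper": 1},{"slide": [28,-185,0],"turn": [0,0,0.6],"gripper": 1},{"slide": [35,-226,-10],"turn": [0,0,0.6],"gripper": 1}]'

```text
clock: 9.25
position: [0.4751, -0.065, 0.1688]
orientation: [-0.688, 0.689, -0.16, 0.162]
wrist_force: [0.7, -0.4, 0.8]
finger_gap: 1.005
```

>>> step_arm --series '[{"slide": [0,0,-35],"turn": [0,0,0],"gripper": 1},{"slide": [0,0,-70],"turn": [0,0,0],"gripper": 1},{"slide": [0,0,-100],"turn": [0,0,0],"gripper": 1},{"slide": [0,0,-100],"turn": [0,0,0],"gripper": 0.5},{"slide": [0,0,-100],"turn": [0,0,0],"gripper": 0.5}]' --squeeze 10

```text
clock: 9.75
position: [0.4748, -0.0623, 0.0685]
orientation: [-0.689, 0.689, -0.16, 0.161]
wrist_force: [0.4, -0.4, 0.8]
finger_gap: 0.838
```

>>> step_arm --series '[{"slide": [0,0,0],"turn": [0,0,0],"gripper": 0.5},{"slide": [0,0,0],"turn": [0,0,0],"gripper": 0.5},{"slide": [0,0,0],"turn": [0,0,0],"gripper": 0.5}]'

```text
clock: 10.05
position: [0.4754, -0.062, 0.0693]
orientation: [-0.689, 0.689, -0.159, 0.162]
wrist_force: [-1.3, 0.9, 7.7]
finger_gap: 0.678
```

```bash
python3 - <<'E'
from m import *
s=r.sense(); print(s["position"],s["orientation"],s["wrist_force"],s["wrist_torque"],s["finger_gap"])
E
```

```text
[ 0.47541729 -0.06196105  0.0692778 ] [-0.68854577  0.68879968 -0.15928825  0.16151467] [-1.33734258  0.94927676  7.66410051] [ 0.08098232  0.03007511 -0.09255434] 0.6780894327410792
```

>>> step_arm --series '[{"slide": [0,0,0],"turn": [0,0,0],"gripper": 1},{"slide": [0,0,0],"turn": [0,0,0],"gripper": 1},{"slide": [0,0,0],"turn": [0,0,0],"gripper": 1},{"slide": [0,0,45],"turn": [0,0,-8],"gripper": 1},{"slide": [0,0,45],"turn": [0,0,-16],"gripper": 1}]'

```text
clock: 10.55
position: [0.4763, -0.0624, 0.1164]
orientation: [-0.659, 0.659, -0.254, 0.259]
wrist_force: [-0.2, -0.8, -0.9]
finger_gap: 1.001
```

>>> step_arm --series '[{"slide": [0,0,0],"turn": [0,0,-8.5],"gripper": 1},{"slide": [0,0,0],"turn": [0,0,-17],"gripper": 1},{"slide": [0,0,0],"turn": [0,0,-25.5],"gripper": 1},{"slide": [0,0,0],"turn": [0,0,-34],"gripper": 1},{"slide": [0,0,0],"turn": [0,0,-42],"gripper": 1}]'

```text
clock: 11.05
position: [0.4744, -0.0617, 0.1127]
orientation: [-0.523, 0.523, -0.476, 0.476]
wrist_force: [0.2, -0.0, -0.2]
finger_gap: 1.0
```

>>> step_arm --series '[{"slide": [0,0,0],"turn": [0,0,-8.5],"gripper": 1},{"slide": [0,0,0],"turn": [0,0,-17],"gripper": 1},{"slide": [0,0,0],"turn": [0,0,-25.5],"gripper": 1},{"slide": [0,0,-10],"turn": [0,0,-32],"gripper": 1},{"slide": [0,0,-42],"turn": [0,0,-32],"gripper": 1}]'

```text
clock: 11.55
position: [0.476, -0.0623, 0.0722]
orientation: [-0.374, 0.371, -0.599, 0.603]
wrist_force: [1.2, -0.3, 0.1]
finger_gap: 0.999
```

>>> step_arm --series '[{"slide": [0,0,0],"turn": [0,0,0],"gripper": 0.5},{"slide": [0,0,0],"turn": [0,0,0],"gripper": 0.5},{"slide": [0,0,0],"turn": [0,0,0],"gripper": 0.5},{"slide": [0,0,0],"turn": [0,0,0],"gripper": 0.5},{"slide": [0,0,0],"turn": [0,0,0],"gripper": 0.5}]'

```text
clock: 12.05
position: [0.475, -0.0619, 0.0718]
orientation: [-0.374, 0.373, -0.6, 0.601]
wrist_force: [-1.7, 0.6, 7.2]
finger_gap: 0.679
```

```bash
python3 - <<'E'
from m import *
s=r.sense(); print(s["position"],s["orientation"],s["wrist_force"],s["wrist_torque"],s["finger_gap"])
E
```

```text
[ 0.47498949 -0.06188142  0.07182172] [-0.37389833  0.37318561 -0.59990193  0.60087454] [-1.66685617  0.61828527  7.2421677 ] [0.0797663  0.36057626 0.0847621 ] 0.6792263524240357
```

>>> step_arm --series '[{"slide": [0,0,0],"turn": [0,0,0],"gripper": 1},{"slide": [0,0,0],"turn": [0,0,0],"gripper": 1},{"slide": [0,0,0],"turn": [0,0,0],"gripper": 1},{"slide": [0,0,45],"turn": [0,0,0],"gripper": 1},{"slide": [0,0,85],"turn": [0,0,0],"gripper": 1}]'

```text
clock: 12.55
position: [0.4741, -0.0616, 0.1566]
orientation: [0.373, -0.374, 0.601, -0.6]
wrist_force: [0.7, 0.3, -0.1]
finger_gap: 1.0
```

>>> step_arm --series '[{"slide": [0,45,0],"turn": [0,0,0],"gripper": 1},{"slide": [0,90,0],"turn": [0,0,0],"gripper": 1},{"slide": [0,135,0],"turn": [0,0,0],"gripper": 1},{"slide": [0,180,0],"turn": [0,0,0],"gripper": 1},{"slide": [0,225,0],"turn": [0,0,0],"gripper": 1}]'

```text
clock: 13.05
position: [0.4742, 0.1651, 0.1558]
orientation: [-0.373, 0.373, -0.6, 0.6]
wrist_force: [-0.3, -0.6, 1.1]
finger_gap: 1.002
```

```bash
python3 - <<'E'
from jar import *
jar("6",(.475,-.062))
s=r.sense(); print(s["position"],s["orientation"])
b=cv2.imread("pics/s6.png"); m=mask(b,205,185,75,60,lambda p:(sat(p)<25)&(p.max(2)>55)); 
E
```

```text
top shoulder [473.4 -62.9  58.   56.9  63.8]
lid scene ((472.5228271484375, -65.0957260131836), 28.313512802124023)
[0.47379132 0.16729613 0.15566692] [ 0.37521873 -0.37491305  0.59966742 -0.59920789]
```

Camera-to-arm bias is about (+2,+2) mm, so the holder centre in arm coordinates is near (438.6,110.8). Regrasping firmly.

>>> step_arm --series '[{"slide": [0,-45,0],"turn": [0,0,0],"gripper": 1},{"slide": [0,-90,0],"turn": [0,0,0],"gripper": 1},{"slide": [0,-135,0],"turn": [0,0,0],"gripper": 1},{"slide": [0,-180,0],"turn": [0,0,0],"gripper": 1},{"slide": [0,-225,0],"turn": [0,0,0],"gripper": 1}]'

```text
clock: 13.65
position: [0.474, -0.0642, 0.1558]
orientation: [-0.373, 0.373, -0.6, 0.601]
wrist_force: [1.7, 0.2, 0.1]
finger_gap: 1.0
```

>>> step_arm --series '[{"slide": [0,0,-35],"turn": [0,0,0],"gripper": 1},{"slide": [0,0,-70],"turn": [0,0,0],"gripper": 1},{"slide": [0,0,-85],"turn": [0,0,0],"gripper": 1},{"slide": [0,0,-85],"turn": [0,0,0],"gripper": 0.5},{"slide": [0,0,-85],"turn": [0,0,0],"gripper": 0.5}]'

```text
clock: 14.15
position: [0.4747, -0.0622, 0.0713]
orientation: [-0.373, 0.373, -0.6, 0.601]
wrist_force: [0.6, 0.7, 0.2]
finger_gap: 0.846
```

>>> step_arm --series '[{"slide": [0,0,0],"turn": [0,0,0],"gripper": 0.5},{"slide": [0,0,0],"turn": [0,0,0],"gripper": 0.5},{"slide": [0,0,0],"turn": [0,0,0],"gripper": 0.5},{"slide": [0,0,10],"turn": [0,0,0],"gripper": 0.5},{"slide": [0,0,40],"turn": [0,0,-0.6],"gripper": 0.5}]' --squeeze 55

```text
clock: 14.65
position: [0.473, -0.0612, 0.1096]
orientation: [0.369, -0.372, 0.604, -0.601]
wrist_force: [-0.1, -0.1, -4.3]
finger_gap: 0.672
```

>>> step_arm --series '[{"slide": [-7,35,25],"turn": [0,0,0],"gripper": 0.5},{"slide": [-15,75,25],"turn": [0,0,0],"gripper": 0.5},{"slide": [-24,115,25],"turn": [0,0,0],"gripper": 0.5},{"slide": [-32,150,25],"turn": [0,0,0],"gripper": 0.5},{"slide": [-36.4,172.4,20],"turn": [0,0,0],"gripper": 0.5}]'

```text
clock: 15.15
position: [0.4372, 0.1128, 0.1315]
orientation: [0.371, -0.371, 0.602, -0.602]
wrist_force: [0.1, -0.7, -3.8]
finger_gap: 0.676
```

>>> step_arm --series '[{"slide": [0,0,-10],"turn": [0,0,0],"gripper": 0.5},{"slide": [0,0,-15],"turn": [0,0,0],"gripper": 0.5},{"slide": [0,0,-15],"turn": [0,0,0],"gripper": 0.5}]'

```text
clock: 15.45
position: [0.4379, 0.11, 0.1151]
orientation: [0.37, -0.371, 0.603, -0.602]
wrist_force: [-0.1, 0.3, -4.2]
finger_gap: 0.671
```

```bash
python3 - <<'E'
from m import *
s=r.sense(); print(s["position"],s["orientation"],s["wrist_force"],s["wrist_torque"],s["finger_gap"])
b=shot("scene","s7.png")[:,:,::-1]
z=lambda i,x,y,w,h:cv2.resize(i[y:y+h,x:x+w],(520,400),interpolation=cv2.INTER_CUBIC)
cv2.imwrite("pics/z7.png",np.clip(z(b,200,175,78,60).astype(float)*1.7,0,255).astype(np.uint8))
E
```

```text
[0.4378701  0.11001282 0.11513276] [ 0.36959567 -0.37064772  0.6027796  -0.60222593] [-0.05030875  0.34744153 -4.19351989] [-0.06116811  0.07214127  0.01363244] 0.6712213677017271
```

View pics/z7.png

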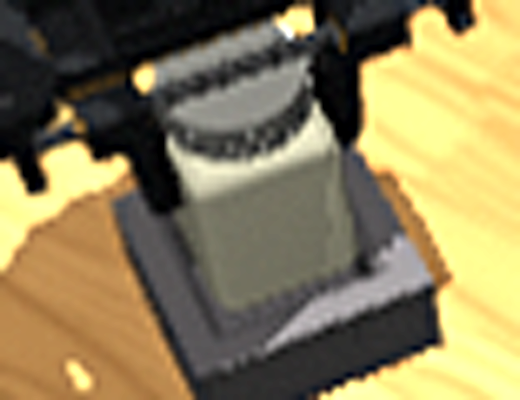

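The picture shows the jar square and centred over the well mouth, its front lower corners at about (230,305) and (355,265) in the crop. Lowering it in small steps.

>>> step_arm --series '[{"slide": [0.5,0.5,-3],"turn": [0,0,0],"gripper": 0.5},{"slide": [0.5,0.5,-6],"turn": [0,0,0],"gripper": 0.5},{"slide": [0.5,0.5,-9],"turn": [0,0,0],"gripper": 0.5}]'

```text
clock: 15.8
position: [0.4388, 0.1109, 0.1065]
orientation: [-0.37, 0.37, -0.602, 0.602]
wrist_force: [-0.9, 0.0, -4.8]
finger_gap: 0.674
```

>>> step_arm --series '[{"slide": [0,0,-5],"turn": [0,0,0],"gripper": 0.5},{"slide": [0,0,-10],"turn": [0,0,0],"gripper": 0.5},{"slide": [0,0,-15],"turn": [0,0,0],"gripper": 0.5},{"slide": [0,0,-20],"turn": [0,0,0],"gripper": 0.5},{"slide": [0,0,-24],"turn": [0,0,0],"gripper": 0.5}]'

```text
clock: 16.3
position: [0.4386, 0.1112, 0.0822]
orientation: [0.37, -0.37, 0.602, -0.602]
wrist_force: [-0.4, -0.7, -3.7]
finger_gap: 0.677
```

>>> step_arm --series '[{"slide": [0,0,-2],"turn": [0,0,0],"gripper": 0.5},{"slide": [0,0,-4],"turn": [0,0,0],"gripper": 0.5},{"slide": [0,0,-4.5],"turn": [0,0,0],"gripper": 0.5}]'

```text
clock: 16.6
position: [0.4386, 0.1112, 0.0797]
orientation: [-0.37, 0.37, -0.602, 0.602]
wrist_force: [-12.1, -0.1, 25.2]
finger_gap: 0.677
```

>>> step_arm --series '[{"slide": [0,0,1],"turn": [0,0,0],"gripper": 1},{"slide": [0,0,1],"turn": [0,0,0],"gripper": 1},{"slide": [0,0,1],"turn": [0,0,0],"gripper": 1},{"slide": [0,0,20],"turn": [0,0,0],"gripper": 1},{"slide": [0,0,38],"turn": [0,0,0],"gripper": 1}]'

```text
clock: 17.1
position: [0.4385, 0.1111, 0.1165]
orientation: [0.37, -0.371, 0.603, -0.602]
wrist_force: [0.6, 0.2, -0.4]
finger_gap: 1.001
```

```bash
python3 - <<'E'
from m import *
s=r.sense(); print(s["position"],np.degrees(s["joints"][5]),s["wrist_force"],s["wrist_torque"],s["finger_gap"])
b=shot("scene","s8.png")[:,:,::-1]
z=lambda i,x,y,w,h:cv2.resize(i[y:y+h,x:x+w],(520,400),interpolation=cv2.INTER_CUBIC)
cv2.imwrite("pics/z8.png",np.clip(z(b,200,175,78,60).astype(float)*1.7,0,255).astype(np.uint8))
E
```

```text
[0.43853238 0.11114254 0.11652134] 26.15994010454255 [ 0.55425273  0.21103101 -0.38671167] [-0.02990954  0.10307057 -0.07049138] 1.000513730165775
```

View pics/z8.png

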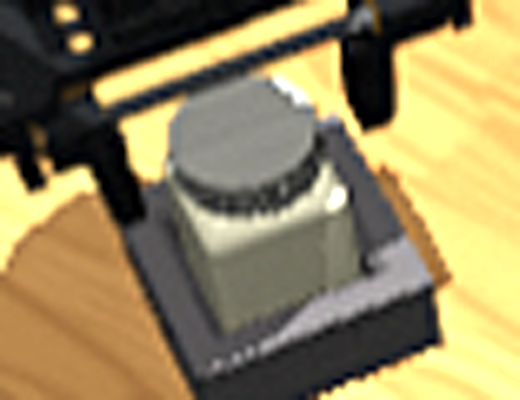

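The jar stands down in the well with its lid at about (243,140) in the crop and the open fingers either side. Gripping the lid.

>>> step_arm --series '[{"slide": [0,0,0],"turn": [0,0,0],"gripper": 0.4},{"slide": [0,0,0],"turn": [0,0,0],"gripper": 0.4},{"slide": [0,0,0],"turn": [0,0,0],"gripper": 0.4},{"slide": [0,0,0],"turn": [0,0,0],"gripper": 0.4},{"slide": [0,0,0],"turn": [0,0,0],"gripper": 0.4}]' --squeeze 40

```text
clock: 17.65
position: [0.4384, 0.1111, 0.1157]
orientation: [0.37, -0.371, 0.603, -0.602]
wrist_force: [0.6, -1.0, -3.0]
finger_gap: 0.65
```

>>> step_arm --series '[{"slide": [0,0,0],"turn": [0,0,5],"gripper": 0.4},{"slide": [0,0,0],"turn": [0,0,10],"gripper": 0.4},{"slide": [0,0,0.3],"turn": [0,0,15],"gripper": 0.4},{"slide": [0,0,0.5],"turn": [0,0,20],"gripper": 0.4},{"slide": [0,0,0.6],"turn": [0,0,25],"gripper": 0.4}]'

```text
clock: 18.15
position: [0.4384, 0.1111, 0.1164]
orientation: [0.492, -0.493, 0.508, -0.507]
wrist_force: [-0.4, -0.5, -2.0]
finger_gap: 0.651
```

```bash
cat > st.py <<'E'
from m import *
from scipy.spatial.transform import Rotation as R
s=r.sense(); M=R.from_quat(np.roll(s["orientation"],-1)).as_matrix(); print(s["position"].round(4),"yaw",np.degrees(np.arctan2(M[1,2],M[0,2])).round(1),s["wrist_force"].round(1),s["wrist_torque"].round(2),s["finger_gap"])
E
python3 st.py
```

```text
[0.4384 0.1111 0.1164] yaw -1.7 [-0.4 -0.5 -2. ] [-0.2   0.03 -0.34] 0.6505240160332267
```

>>> step_arm --series '[{"slide": [0,0,0.2],"turn": [0,0,6],"gripper": 0.4},{"slide": [0,0,0.4],"turn": [0,0,12],"gripper": 0.4},{"slide": [0,0,0.5],"turn": [0,0,18],"gripper": 0.4},{"slide": [0,0,0.7],"turn": [0,0,24],"gripper": 0.4},{"slide": [0,0,0.8],"turn": [0,0,28],"gripper": 0.4}]'

```text
clock: 18.65
position: [0.4383, 0.111, 0.1172]
orientation: [-0.601, 0.601, -0.373, 0.372]
wrist_force: [-0.6, -0.7, -1.0]
finger_gap: 0.651
```

```bash
python3 st.py
```

```text
[0.4383 0.111  0.1172] yaw 26.4 [-0.6 -0.7 -1. ] [-0.27  0.19 -0.19] 0.6512386849407242
```

>>> step_arm --series '[{"slide": [0,0,0.2],"turn": [0,0,5],"gripper": 0.4},{"slide": [0,0,0.4],"turn": [0,0,10],"gripper": 0.4},{"slide": [0,0,0.7],"turn": [0,0,15],"gripper": 0.4}]'

```text
clock: 18.95
position: [0.4385, 0.1111, 0.1182]
orientation: [-0.644, 0.644, -0.291, 0.291]
wrist_force: [-0.4, -0.5, -0.5]
finger_gap: 0.649
```

```bash
python3 st.py
```

```text
[0.4385 0.1111 0.1182] yaw 41.4 [-0.4 -0.5 -0.5] [-0.05  0.    0.04] 0.64862143956979
```

Torque has dropped to about zero at a 68° turn, so the lugs are free. A few more degrees for margin, then a straight lift, slowly at first.

>>> step_arm --series '[{"slide": [0,0,0.3],"turn": [0,0,4],"gripper": 0.4},{"slide": [0,0,0.3],"turn": [0,0,8],"gripper": 0.4},{"slide": [0,0,1],"turn": [0,0,8],"gripper": 0.4},{"slide": [0,0,2],"turn": [0,0,8],"gripper": 0.4},{"slide": [0,0,3],"turn": [0,0,8],"gripper": 0.4}]'

```text
clock: 19.45
position: [0.4386, 0.1112, 0.1213]
orientation: [-0.663, 0.663, -0.247, 0.247]
wrist_force: [1.1, 0.2, -1.0]
finger_gap: 0.647
```

```bash
python3 st.py
```

```text
[0.4386 0.1112 0.1213] yaw 49.1 [ 1.1  0.2 -1. ] [-0.08  0.03  0.02] 0.6471403970840064
```

>>> step_arm --series '[{"slide": [0,0,5],"turn": [0,0,0],"gripper": 0.4},{"slide": [0,0,12],"turn": [0,0,0],"gripper": 0.4},{"slide": [0,0,20],"turn": [0,0,0],"gripper": 0.4},{"slide": [0,0,28],"turn": [0,0,0],"gripper": 0.4},{"slide": [0,0,32],"turn": [0,0,0],"gripper": 0.4}]'

```text
clock: 19.95
position: [0.4389, 0.1112, 0.1544]
orientation: [0.663, -0.663, 0.246, -0.247]
wrist_force: [0.9, -0.4, -0.5]
finger_gap: 0.648
```

>>> step_arm --series '[{"slide": [0,0,0],"turn": [0,0,0],"gripper": 0.4},{"slide": [0,0,0],"turn": [0,0,0],"gripper": 0.4},{"slide": [0,0,0],"turn": [0,0,0],"gripper": 0.4}]'

```text
clock: 20.25
position: [0.4385, 0.1112, 0.153]
orientation: [-0.663, 0.663, -0.247, 0.246]
wrist_force: [-0.2, -0.4, -0.2]
finger_gap: 0.656
```

```bash
python3 st.py; python3 - <<'E'
from m import *
b=shot("scene","s9.png")[:,:,::-1]
z=lambda i,x,y,w,h:cv2.resize(i[y:y+h,x:x+w],(650,500),interpolation=cv2.INTER_CUBIC)
cv2.imwrite("pics/z9.png",np.clip(z(b,195,160,78,60).astype(float)*1.7,0,255).astype(np.uint8))
E
```

```text
[0.4385 0.1112 0.153 ] yaw 49.2 [-0.2 -0.4 -0.2] [-0.03  0.03  0.04] 0.6558681640612511
```

View pics/z9.png

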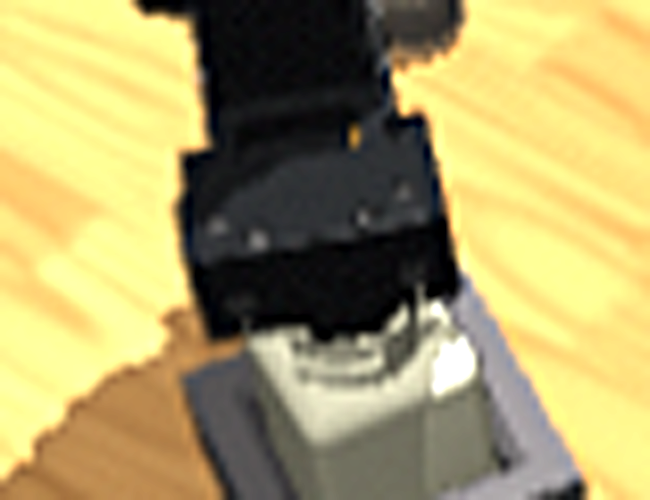

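The neck shows bare at about (360,350), the jar is down in the well and the fingers hold the lid above it. I'll check the bystanders against the first image and hand in.

```bash
python3 - <<'E'
from h import *
a=cv2.imread("pics/scene0.png").astype(int); b=cv2.imread("pics/s9.png").astype(int)
for n,(x,y) in dict(cup=(294,182),shaker=(242,153),tin=(400,235),beaker=(408,304)).items(): print(n,abs(a-b)[y-18:y+18,x-20:x+20].mean().round(1))
s=r.sense(); print(s["clock"],s["finger_gap"]); hand_in()
E
```

```text
cup 8.9
shaker 53.1
tin 8.3
beaker 6.2
20.3 0.6513133822870499
the job is handed in; nothing more can be done
```

The job is handed in at about 20 s on the clock. The jar is down in the holder, and the gripper holds the lid level over its open mouth, about 19 mm above the seal.

- **First insertion failed:** the jar caught on the rim of the well. It was sitting off-centre in the jaws, and the cameras and arm disagreed by about 2 mm. I set it back on the worktop, centred it by squeezing from two directions, corrected the holder position by the measured offset and tried again. The jar then went in without touching until it reached the floor (25 N, TCP 71.5 mm above the well floor, as gripped).
- **Lid:** I turned it about 76° anticlockwise. The torque fell from 0.34 Nm to about zero by 68°, so it was free of the thread. I then lifted it 37 mm in all, with almost no load on the wrist (about 1 N or less).
- **Last checks:** the final picture shows the bare neck and the jar down in the well. The finger opening was 0.65, matching the lid's width. I worked out the 19 mm gap from the arm's movement and did not see it directly.
- **Bystanders:** in the scene view, the cup, tin and beaker image patches changed little between the first and last pictures. The salt shaker's patch changed a lot. I assume that is the arm in front of it, but I did not check its position separately. The arm stayed well away from it, apart from two moves at a TCP height of about 0.16 to 0.18 m.
- **Pressing force:** during the two failed insertion attempts the wrist force reached 48 and 56 N. This is under the 120 N limit, but I could not tell how much of it the gripper's body was carrying, so I can't rule out that it passed its 40 N limit.

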